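Hang the lift-off door back on the key cabinet

TASK

The little blue key cabinet on the flea-market table has lost its lift-off door, which stands in the wooden rack. Lift the door out, hang it on the cabinet's two hinge pins in an open position (about square to the front), both sockets fully home, feeling for the pins gently because they are not exactly where they were meant to be and must not be forced; then swing the door shut against its rubber stops and let go. Leave the bric-a-brac around it where it stands.

Things in the scene. Friction and masses are not known exactly. Their poses are not given: they have to be found in the camera images.
- cabinet: Fixed blue open-fronted key cabinet, 100 mm deep (its x), 165 mm wide (y), 212 mm tall. Origin: centre of its underside, on the table; z up. The open front faces its own -x, 50 mm from the origin. Brass brackets at the front's -y end carry two upright pintles, one straight above the other; both stand rigid. The door pressing on cabinet or pintles with over 25 N counts as forcing.
- cabinet_front (a point): Centre of the cabinet's front plane, 106 mm up; axes as the cabinet's. Two rubber stops for the shut door stand 9 mm proud of this plane at its +y end (cabinet y = 77 mm, z = 60 and 160 mm).
- hinge_low (a point): Where the lower pintle's shoulder centre was meant to be: cabinet frame (-65, -78.5, 42) mm; axes as the cabinet's. The brackets were refitted by hand: the true hinge line (both pintles together, still vertical) may lie up to 6 mm off along the front (cabinet y, either way) and up to 3.5 mm off towards or away from the front (cabinet x). Find it by touch.
- hinge_up (a point): The same for the upper pintle: cabinet frame (-65, -78.5, 150) mm, with the same unknown offset. Each pintle is 8 mm in diameter and rises 26 mm above its 16 mm wide shoulder (tips at z = 68 and 176 mm); its top 3 mm taper to a 5 mm flat tip.
- door_centre (a point): Centre of the loose door's panel: blue, white trim, 140 mm wide, 190 mm tall, 12 mm thick, 0.2 to 0.45 kg, upright in the rack. x runs along the width from hinge edge to free edge, y out of the outside face (brass knob 23 mm proud at x = +54, z = -10 mm), z up. Pinch it across its thickness at the top edge. The sockets' axis is at x = -84 mm, y = 0. Lower edge 12 mm above the table, in the rack and when hung.
- door_edge (a point): Middle of the door's free edge: 70 mm along x from door_centre, 154 mm from the hinge axis; axes as the door's. Door shut: x axis along the cabinet's +y, outside face to the cabinet's -x, this point 15 mm before the front (cabinet x = -65 mm). Open square: x axis along the cabinet's -x, outside face to the cabinet's -y.
- socket_low (a point): Centre of the lower mouth of the lower brass socket tube on the door: upright tube, 21 mm outside diameter, 10 mm bore right through, 22 mm long; at door_centre + (-84, 0, -65) mm in door axes. Fully home, this mouth rests on the lower pintle's shoulder and 4 mm of pintle shows above the tube.
- socket_up (a point): The same for the upper socket tube, at door_centre + (-84, 0, +43) mm: 108 mm above socket_low.
- rack: Fixed wooden rack, 100 mm long (its x), 44 mm wide (y), 44 mm tall; origin: centre of its underside. A groove along x, 14 mm wide and 32 mm deep, holds the door's lower edge; lift the door straight up at least 40 mm to clear it.
- mug: White mug, 80 mm wide, 90 mm tall; loose bystander, leave it alone. Origin: centre of its underside.
- bowl: Brown bowl, 120 mm wide, 55 mm tall; loose bystander, leave it alone. Origin: centre of its underside.
- jam_jar: Glass jar with red lid, 60 mm wide, 100 mm tall; loose bystander, leave it alone. Origin: centre of its underside.
- candlestick: Brass candlestick, 72 mm wide, 112 mm tall; loose bystander, leave it alone. Origin: centre of its underside.
- tea_tin: Green tin, 68 mm wide, 85 mm tall; loose bystander, leave it alone. Origin: centre of its underside.
- vase: Green glass vase, 72 mm wide, 120 mm tall; loose bystander, leave it alone. Origin: centre of its underside.
- sugar_cup: Blue handleless cup, 72 mm wide, 60 mm tall; loose bystander, leave it alone. Origin: centre of its underside.

How it is judged:
By the outcome, as a careful person would: the job done as asked, in the order asked, and still so for the second after the job is handed in, with the robot touching nothing.
It also fails if it takes over 72 s, if anything falls off the work surface, if the arm or the gripper's body presses on something with over 40 N, if the wrist force passes 120 N, or if a joint passes its speed limit or range.

ROBOT

A 6-joint arm with a two-finger parallel gripper is mounted at the origin on the work surface. World frame = base frame: x ahead of the robot, y to its left, z up, the work surface at z = 0. Lengths are in mm, angles in rad, forces in N, time in s.
With the tool pointing down it reaches from about 400 to 925 mm from the base axis. Payload 12.5 kg.
Tool frame: the origin (TCP) lies on the front face of the gripper's body, between the roots of the fingers; the fingertips stand 78 mm ahead of it and the grasp point (between the pads) lies 59 mm ahead of it (env.nose_length is the distance from the TCP to the fingertips, in mm); z points along the fingers, y is the line along which they close (so a half turn about z gives the same grasp; the last joint's range is limited). The gripper opens to 95 mm and grips with 3 to 60 N. Pads are 20 mm wide; open, the fingers measure 119 mm over their backs; the gripper's body (75 mm by 180 mm) begins 59 mm behind the grasp point.
Start: joints at [1.1, 0.491, 1.559, -0, 1.092, -0.106], TCP at [222.958, 583.89, 292.261] pointing down, gripper open.
Joint ranges: [-3.1, 3.1], [-0.84, 2.19], [0.05, 2.79], [-1.13, 4.28], [0.06, 2.93], [-2.69, 2.69]. Speed limits (rad/s): [2.22, 2.22, 2.79, 3.14, 3.14, 3.14].

INTERFACE

Orientations are given as [roll, pitch, yaw] about the fixed x, y, z axes, in that order (R = Rz(yaw) Ry(pitch) Rx(roll)).
In Python, from cell import env gives the robot as it stands.
- The arm moves only by the tool jog_arm, never from a script. Its argument "motion" is a list of rows, each a list of 7 numbers: the turn, a rotation vector about the tool's x, y, z in degrees, then the shift along the tool's x, y, z in mm, then the finger opening in mm, from 0 to 95.1. In form: [[wx, wy, wz, x, y, z, hand], ...]. A call has 1 to 10 rows; each row shifts and turns the commanded pose from where the row before left it, along the tool's axes as they then stand; what a row does not reach is not made up. A row lasts 1/8 s, in which the tool goes at most 62.5 mm and 10.7 degrees, less where a joint would pass 70% of its speed; a pose out of reach is approached as far as the arm can. A call is refused whole if a number of a shift passes 62.5 or a number of a turn 10.7, either way. A call with a gripper value outside its range is refused whole. The fingers move at their own pace and stop on an object; the grip force is fixed at half the most. Time passes only in rows, so rows that do not move let the fingers close. It gives the time, the measured TCP pose, the force, the opening and the grip force at its end, in the units of the state.
- env.state(): the state, without advancing time (a new reading comes with each control period).
- env.read_camera(name): name is "scene" or "side" or "wrist"; returns a dict with "color" (384x512x3 uint8, red, green, blue), "z_map" (384x512 float32, mm along the optical axis (not along the pixel's ray), 0 where there is no reading), "camera_matrix" (3x3 intrinsics, pixels), "world_to_cam" (4x4, takes a point from world to camera coordinates). Camera axes: x right, y up, looking along -z (the intrinsics and any distortion apply to the point x, -y, -z); pixel columns grow to the right and rows downward; lengths in mm; the calibration is good to about 2 mm. The wrist camera is an equidistant fisheye: a pixel r from the principal point sees the ray r / f radians off the axis. A picture is of the moment at which its call begins.
- env.job_done(): hands the job in; it is judged then, once.
Trained networks look in the newest picture that a camera, given by its name, has taken for a name from the list of things; names that differ only in an ending like _2 or _b are one class to them, and where a whole thing is asked for, a point or a joint stands for the part that bears it (a point fixed in the world has none). Each returns a list of dicts, best first, with "score" (0 to 1); they miss things now and then, are a little off and sometimes report something else, mostly with a low value. They report only what shows in the picture. A call takes as long as a camera call.
- env.recognise(camera, thing): "location" ([column, row] in pixels, amid what is visible of it).
The state is a dict: "t": time; "joints": joint angles; "qvel": joint speeds; "tau": joint torques, N m; "eef_pos": TCP position; "tcp_rot": TCP orientation; "ft_force": force on the tool from outside, world axes, zero at the start; "moment": the same for the moment, N m; "opening": opening from 0.0 (shut) to 1.0 (fully open); "grip_force": force on a finger pad.
Only numpy, scipy, OpenCV 4.12 (cv2) and the standard library are available. Lean on these libraries where they do the work, as an engineer would, in place of code of your own. Each camera call takes 0.05 s, during which the arm holds its last target. There are 200 camera calls.

## Working session

There is one attempt and no reset: what is moved stays moved. The work goes in short steps, Python scripts to look and compute and a tool call to move; the robot and the scene stay as the last step left them, time stands still between calls to the robot, and variables do not carry over. Pictures are saved under pics/ and viewed, at most 10 in all, crops included, and the job is handed in when it is done.

Besides the shell and the picture viewer there is one more tool, called after "Request:" in YAML: its name, and indented under it one key for each argument. jog_arm: Moves the arm, as the interface text tells. Its arguments: {"type":"object","properties":{"motion":{"type":"array"}},"required":["motion"]}

```bash
mkdir -p pics; ls; cat > h.py <<'E'
import numpy as np, cv2
from cell import env
def save(im,name): cv2.imwrite('pics/'+name,cv2.cvtColor(im,cv2.COLOR_RGB2BGR))
def cloud(c):
    z=c['z_map'].astype(float);K=c['camera_matrix'];v,u=np.mgrid[:z.shape[0],:z.shape[1]]
    P=np.stack([(u-K[0,2])/K[0,0]*z,-(v-K[1,2])/K[1,1]*z,-z],-1)
    T=np.linalg.inv(c['world_to_cam']);W=P@T[:3,:3].T+T[:3,3];W[z==0]=np.nan
    return W
def proj(c,p):
    q=c['world_to_cam'][:3,:3]@np.array(p)+c['world_to_cam'][:3,3];K=c['camera_matrix']
    return K[0,2]+K[0,0]*q[0]/-q[2],K[1,2]+K[1,1]*-q[1]/-q[2]
E
python3 - <<'E'
from h import *
print(env.state())
for n in('scene','side'):
    c=env.read_camera(n);save(c['color'],n+'0.png');np.savez(n+'0.npz',**c)
    W=cloud(c);print(n,np.linalg.inv(c['world_to_cam'])[:3].round(2).tolist())
    for t in ['cabinet','cabinet_front','hinge_low','hinge_up','door_centre','door_edge','socket_low','socket_up','rack','mug','bowl','jam_jar','candlestick','tea_tin','vase','sugar_cup']:
        for r in env.recognise(n,t)[:1]:
            u,v=map(int,r['location']);print(t,round(r['score'],2),u,v,W[v,u].round(0))
E
```

```text
pics
{'t': 0.0, 'joints': array([ 1.10041483e+00,  4.91572325e-01,  1.55945982e+00, -2.31982347e-05,
        1.09166869e+00, -1.05570101e-01]), 'qvel': array([ 0.00125767, -0.00034691,  0.00165502,  0.00069768,  0.00045488,
       -0.00014035]), 'tau': array([-3.12435359e-04, -6.12643862e+01, -2.58193284e+01,  6.92458847e-02,
        4.81207995e-02, -6.77291882e-05]), 'eef_pos': array([222.87742944, 583.74343782, 291.65019198]), 'tcp_rot': array([-3.14048848e+00, -9.63133125e-05,  2.77679191e+00]), 'ft_force': array([0.56930983, 0.25418492, 0.53795039]), 'moment': array([ 0.00122977, -0.0065777 , -0.0062852 ]), 'grip_force': 0.0, 'opening': 1.0020391156078174}
scene [[-0.6, -0.49, 0.63, 1108.11], [0.8, -0.39, 0.46, 423.9], [0.02, 0.78, 0.62, 650.61]]
cabinet 0.87 341 210 [569. 245. 175.]
cabinet_front 0.44 158 230 [785. -86.  85.]
hinge_low 0.91 342 211 [568. 247. 172.]
hinge_up 0.96 346 207 [569. 254. 188.]
door_centre 0.93 188 153 [ 559. -216.  126.]
door_edge 0.81 185 151 [ 564. -222.  133.]
socket_low 0.97 191 152 [ 558. -205.  133.]
socket_up 0.57 187 152 [ 561. -217.  130.]
rac
[... 296 characters left out ...]
 56.]
side [[1.0, 0.03, -0.03, 526.98], [-0.04, 0.63, -0.78, -1078.17], [-0.0, 0.78, 0.63, 997.22]]
cabinet 0.67 228 154 [488. 230. 109.]
cabinet_front 0.88 228 152 [488. 243. 107.]
hinge_low 0.62 230 151 [494. 248. 108.]
hinge_up 0.96 230 152 [494. 243. 108.]
door_centre 0.83 255 254 [ 556. -247.  143.]
door_edge 0.56 257 256 [ 560. -267.  157.]
socket_up 0.73 255 261 [ 556. -247.  119.]
rack 0.59 252 284 [ 548. -256.   45.]
mug 0.75 324 243 [ 741. -152.   79.]
bowl 0.62 336 206 [816.  71.  15.]
jam_jar 0.78 299 149 [726. 315.  64.]
candlestick 0.85 204 234 [417. -42.  20.]
tea_tin 0.87 187 161 [353. 249.  72.]
vase 0.84 339 282 [ 758. -286.   78.]
sugar_cup 0.88 183 295 [ 371. -248.    2.]
```

```bash
python3 - <<'E'
from h import *
for n,(a,b,c,d) in (('scene',(60,90,300,240)),('side',(150,90,240,230))):
    im=np.load(n+'0.npz')['color']
    save(cv2.resize(im,(800,600)),n+'0b.png')
E
```

```text
(no output)
```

View pics/scene0b.png

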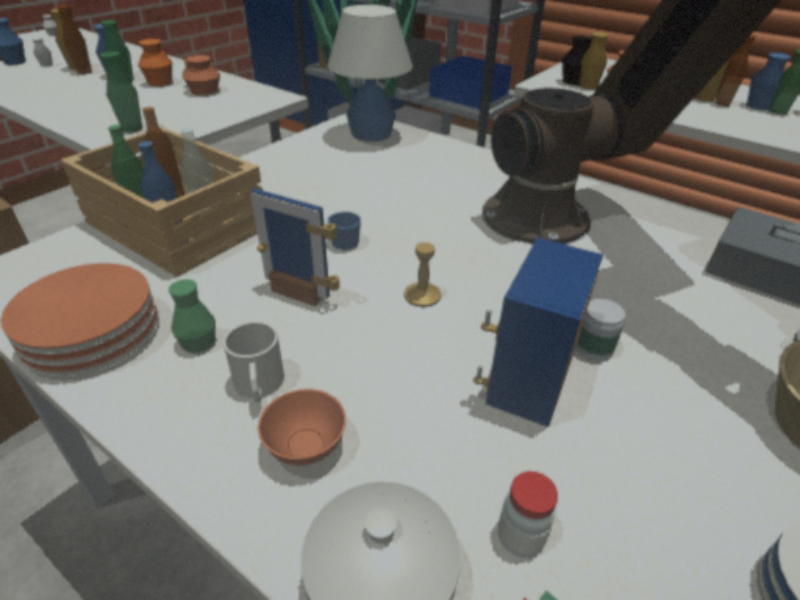

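View pics/side0b.png

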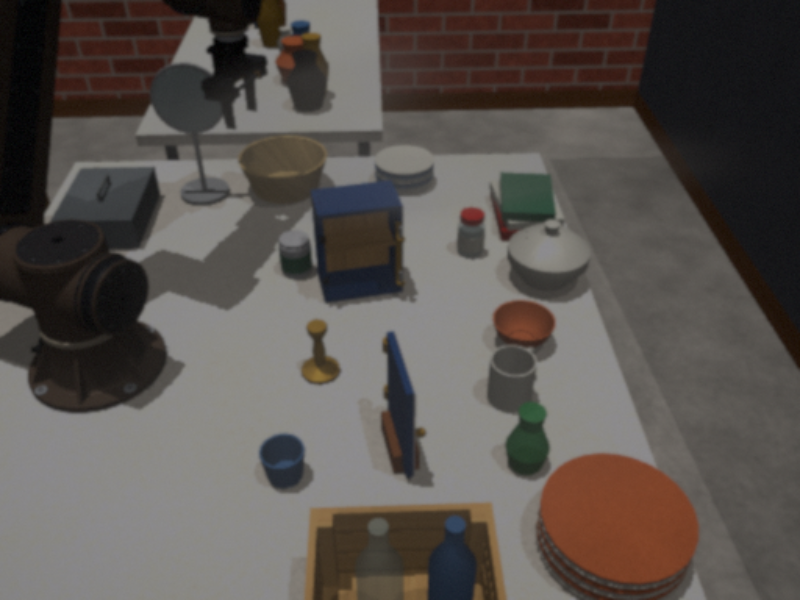

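```bash
python3 - <<'E'
from h import *
for n in('scene','side'):
    c=dict(np.load(n+'0.npz'));W=cloud(c).reshape(-1,3);col=c['color'].reshape(-1,3)
    ok=~np.isnan(W[:,0]);W=W[ok];col=col[ok]
    def box(x0,x1,y0,y1,z0,z1):
        return W[(W[:,0]>x0)&(W[:,0]<x1)&(W[:,1]>y0)&(W[:,1]<y1)&(W[:,2]>z0)&(W[:,2]<z1)]
    t=box(350,700,120,420,-10,10);print(n,'table z',np.median(t[:,2]))
    t=box(380,680,120,400,204,222);print('cabtop',len(t),np.median(t[:,2]),cv2.minAreaRect(t[:,:2].astype(np.float32)))
    # front plane / side plane
    t=box(380,640,100,330,20,200);print('cab body',len(t),np.percentile(t,[1,50,99],axis=0).round(0).tolist())
    t=box(460,640,-380,-100,198,212);print('door top',len(t),cv2.minAreaRect(t[:,:2].astype(np.float32)) if len(t)>3 else '')
    t=box(460,640,-380,-100,70,196);
    # robust plane fit
    rng=np.random.default_rng(0);best=0
    for _ in range(2000):
        p=t[rng.choice(len(t),3,False)];nn=np.cross(p[1]-p[0],p[2]-p[0]);L=np.linalg.norm(nn)
        if L<100: continue
        nn/=L
        if abs(nn[2])>.2: continue
        k=(abs((t-p[0])@nn)<2.5);
        if k.sum()>best: best=k.sum();B=k
    q=t[B];m=q.mean(0);nn=np.linalg.svd(q-m,full_matrices=False)[2][2]
    d=np.array([-nn[1],nn[0],0]);d/=np.linalg.norm(d)
    print('door face',len(t),best,m.round(1),nn.round(3),'yaw',np.degrees(np.arctan2(nn[1],nn[0])),'along',np.percentile((q-m)@d,[0,1,99,100]).round(1),d.round(3),'z',q[:,2].min(),q[:,2].max())
E
```

```text
scene table z -1.3783154126481918
cabtop 2200 210.62198875916206 ((487.826416015625, 232.39088439941406), (169.31092834472656, 99.70801544189453), 10.968483924865723)
cab body 3493 [[381.0, 179.0, 22.0], [567.0, 254.0, 111.0], [579.0, 300.0, 198.0]]
door top 160 ((558.6236572265625, -227.454833984375), (15.845330238342285, 141.64138793945312), 10.613189697265625)
door face 1760 1476 [ 562.7 -221.4  137. ] [-0.984 -0.178  0.015] yaw -169.73600839221336 along [-88.2 -82.2  72.8  76.1] [ 0.178 -0.984  0.   ] z 70.13410357869054 195.97482310068227
side table z -0.8120999435386693
cabtop 1007 210.1571374399075 ((490.65838623046875, 232.03472900390625), (166.4480438232422, 112.19564819335938), 11.46563720703125)
cab body 2010 [[383.0, 160.0, 22.0], [489.0, 253.0, 106.0], [579.0, 290.0, 194.0]]
door top 234 ((559.1748657226562, -228.8775634765625), (14.821849822998047, 142.5709991455078), 10.379392623901367)
door face 713 526 [ 554.4 -236.4  136.2] [0.982 0.19  0.   ] yaw 10.939322161834127 along [-65.8 -64.7  90.6  96. ] [-0.19   0.982  0.   ] z 70.0088499283952 195.4338950342302
```

```bash
cat >> h.py <<'E'
YAW=np.radians(101.); C0=np.array([488.5,232.])
CX=np.array([np.cos(YAW),np.sin(YAW)]);CY=np.array([-CX[1],CX[0]])
def tocab(p): d=p[...,:2]-C0; return np.stack([d@CX,d@CY,p[...,2]],-1)
E
python3 - <<'E'
from h import *
for n in('scene','side'):
    c=dict(np.load(n+'0.npz'));W=cloud(c);P=tocab(W)
    top=P[(abs(P[...,2]-210.5)<4)&(abs(P[...,0])<80)&(abs(P[...,1])<120)]
    print(n,'top pct',np.percentile(top[:,:2],[.5,2,50,98,99.5],axis=0).round(1).tolist())
    f=P[(P[...,2]>20)&(P[...,2]<200)&(abs(P[...,1])<90)&(P[...,0]>-58)&(P[...,0]<-40)]
    print(' front',len(f),np.median(f[:,0]))
    s=P[(P[...,2]>20)&(P[...,2]<200)&(abs(P[...,0])<40)&(P[...,1]>-95)&(P[...,1]<-70)]
    print(' side',len(s),np.median(s[:,1]) if len(s) else '', [np.median(s[(s[:,0]>a)&(s[:,0]<a+20),1]).round(1) for a in(-40,-20,0,20)] if len(s)>50 else '')
    for z0 in (25,44,150-20,152):
        m=(P[...,2]>z0)&(P[...,2]<z0+(26 if z0 in(44,152) else 19))&(P[...,0]<-53)&(P[...,0]>-90)&(abs(P[...,1]+78)<25)
        print(' z',z0,m.sum(),np.median(P[m],axis=0).round(1) if m.sum() else '', P[m].round(0).tolist()[:12])
E
```

```text
scene top pct [[-48.5, -83.0], [-46.8, -81.9], [2.2, -12.6], [48.4, 77.6], [49.7, 81.5]]
 front 298 -45.430717473112864
 side 2297 -81.85360903282731 [np.float64(-81.9), np.float64(-81.9), np.float64(-81.9), np.float64(-81.8)]
 z 25 43 [-63.  -78.1  40.5] [[-74.0, -69.0, 41.0], [-75.0, -74.0, 41.0], [-73.0, -72.0, 41.0], [-64.0, -67.0, 40.0], [-73.0, -77.0, 42.0], [-71.0, -75.0, 41.0], [-63.0, -71.0, 40.0], [-61.0, -70.0, 41.0], [-58.0, -70.0, 42.0], [-72.0, -79.0, 41.0], [-70.0, -79.0, 41.0], [-68.0, -78.0, 41.0]]
 z 44 28 [-66.7 -76.7  57.5] [[-70.0, -74.0, 67.0], [-68.0, -71.0, 66.0], [-69.0, -78.0, 68.0], [-67.0, -75.0, 67.0], [-65.0, -75.0, 67.0], [-71.0, -75.0, 61.0], [-68.0, -77.0, 64.0], [-66.0, -75.0, 63.0], [-64.0, -75.0, 64.0], [-70.0, -79.0, 62.0], [-65.0, -78.0, 63.0], [-64.0, -75.0, 61.0]]
 z 130 40 [-62.5 -78.5 147.5] [[-74.0, -68.0, 148.0], [-74.0, -73.0, 148.0], [-72.0, -73.0, 149.0], [-65.0, -67.0, 148.0], [-62.0, -68.0, 149.0], [-71.0, -76.0, 149.0], [-64.0, -70.0, 147.0], [-62.0, -69.0, 147.0], [-60.0, -68.0, 147.0], [-72.0, -79.0, 148.0], [-68.0, -77.0, 148.0], [
[... 1055 characters left out ...]
-72.0, -74.0, 63.0], [-70.0, -78.0, 61.0], [-54.0, -72.0, 47.0], [-74.0, -74.0, 61.0]]
 z 130 15 [-71.6 -75.8 147. ] [[-56.0, -72.0, 148.0], [-62.0, -73.0, 148.0], [-68.0, -72.0, 148.0], [-70.0, -78.0, 148.0], [-71.0, -81.0, 149.0], [-72.0, -84.0, 149.0], [-69.0, -69.0, 146.0], [-72.0, -74.0, 147.0], [-72.0, -77.0, 146.0], [-73.0, -80.0, 146.0], [-71.0, -84.0, 145.0], [-72.0, -68.0, 144.0]]
 z 152 21 [-70.6 -74.9 165.9] [[-55.0, -72.0, 173.0], [-56.0, -75.0, 173.0], [-53.0, -82.0, 170.0], [-53.0, -75.0, 167.0], [-54.0, -72.0, 164.0], [-71.0, -74.0, 175.0], [-69.0, -78.0, 174.0], [-71.0, -74.0, 172.0], [-76.0, -76.0, 174.0], [-56.0, -75.0, 158.0], [-75.0, -74.0, 171.0], [-76.0, -76.0, 171.0]]
```

Request:
jog_arm:
  motion:
    - [0,0,0,0,0,-60,40]
    - [0,0,7,0,62,0,40]
    - [0,0,7,0,62,0,40]
    - [0,0,7,0,0,0,40]

```text
t: 2.2
eef_pos: [275.7, 699.0, 349.3]
tcp_rot: [-3.14, 0.001, 2.406]
ft_force: [-0.2, -0.3, -0.0]
opening: 0.638
grip_force: 0.0
```

```bash
cat >> h.py <<'E'
from scipy.spatial.transform import Rotation as Ro
def tool(s=None):
    s=s or env.state(); return Ro.from_euler('xyz',s['tcp_rot']).as_matrix(),np.array(s['eef_pos'])
def go(target,yaw=None):
    "shift in tool axes, yaw turn about tool z (deg)"
    R,p=tool(); s=env.state()
    print('dtool',(R.T@(np.array(target)-p)).round(2),'tilt',np.degrees([s['tcp_rot'][0]%(2*np.pi)-np.pi,s['tcp_rot'][1]]).round(2), 'yaw',np.degrees(s['tcp_rot'][2]).round(2))
    if yaw is not None: print('turn about tool z',-(yaw-np.degrees(s['tcp_rot'][2])).round(2),'shift in axes after turn',((R@Ro.from_euler('z',-(yaw-np.degrees(s['tcp_rot'][2])),degrees=True).as_matrix()).T@(np.array(target)-p)).round(2))
E
python3 - <<'E'
from h import *
c=env.read_camera('wrist');print(c['camera_matrix'])
R,p=tool();T=np.linalg.inv(c['world_to_cam']);print((R.T@(T[:3,3]-p)).round(1),(R.T@T[:3,:3]).round(2))
go([575,120,380],101)
E
```

```text
[[297.31863964   0.         248.15518369]
 [  0.         297.31863964 195.40122629]
 [  0.           0.           1.        ]]
[ 73.5  -0.3 -92.3] [[ 0.01  0.97  0.26]
 [ 1.   -0.01 -0.  ]
 [ 0.    0.26 -0.97]]
dtool [-611.51 -223.54  -29.19] tilt [0.12 0.03] yaw 137.53
turn about tool z 36.53 shift in axes after turn [-624.44  184.36  -29.19]
```

Request:
jog_arm:
  motion:
    - [0,0,9.1,0,0,0,40]
    - [0,0,9.1,0,0,0,40]
    - [0,0,9.1,0,0,0,40]
    - [0,0,9.2,0,0,0,40]
    - [0,0,0,-58,17.7,0,40]
    - [0,0,0,-58,17.7,0,40]
    - [0,0,0,-58,17.7,0,40]
    - [0,0,0,-58,17.7,0,40]
    - [0,0,0,-58,17.7,0,40]
    - [0,0,0,-58,17.7,0,40]

```text
t: 3.5
eef_pos: [448.3, 375.0, 352.8]
tcp_rot: [3.141, -0.0, 1.776]
ft_force: [1.3, 0.4, 0.6]
opening: 0.421
grip_force: 0.0
```

Request:
jog_arm:
  motion:
    - [0,0,0,-58,17.7,0,40]
    - [0,0,0,-58,17.7,0,40]
    - [0,0,0,-58,17.7,10,40]
    - [0,0,0,-58,17.7,20,40]
    - [0,0,0,-58,17.7,20,40]
    - [0,0,0,0,0,0,40]
    - [0,0,0,0,0,0,40]

```text
t: 4.38
eef_pos: [591.5, 113.2, 303.5]
tcp_rot: [3.141, -0.0, 1.774]
ft_force: [-0.0, 0.0, -0.4]
opening: 0.422
grip_force: 0.0
```

```bash
cat >> h.py <<'E'
def wproj(c,p):
    q=c['world_to_cam'][:3,:3]@np.array(p,float)+c['world_to_cam'][:3,3];q=np.array([q[0],-q[1],-q[2]])
    r=np.hypot(q[0],q[1]);th=np.arctan2(r,q[2]);K=c['camera_matrix']
    return np.array([K[0,2]+K[0,0]*th*q[0]/r,K[1,2]+K[1,1]*th*q[1]/r])
def wpix(c,uv,z):
    "world point on plane z seen at wrist pixel"
    K=c['camera_matrix'];a=(np.array(uv,float)-K[:2,2])/K[0,0];th=np.hypot(*a)
    d=np.array([a[0]/th*np.sin(th),-a[1]/th*np.sin(th),-np.cos(th)])
    T=np.linalg.inv(c['world_to_cam']);d=T[:3,:3]@d;o=T[:3,3];return o+d*(z-o[2])/d[2]
E
python3 - <<'E'
from h import *
s=env.state();print(s['eef_pos'],s['tcp_rot'])
c=env.read_camera('wrist');np.savez('w1.npz',**c)
u,v=wproj(c,[575,180,176]).round().astype(int);print(u,v,wproj(c,[575,180,68]))
u0,v0=max(u-60,0),max(v-45,0);print(u0,v0)
im=c['color'];save(cv2.resize(im[v0:v0+90,u0:u0+120],None,fx=6,fy=6,interpolation=cv2.INTER_CUBIC),'w1.png')
E
```

```text
[591.47985518 113.17048312 303.48322155] [ 3.14133825e+00 -2.90545716e-04  1.77380842e+00]
246 122 [246.80819833 120.43967332]
186 77
```

View pics/w1.png

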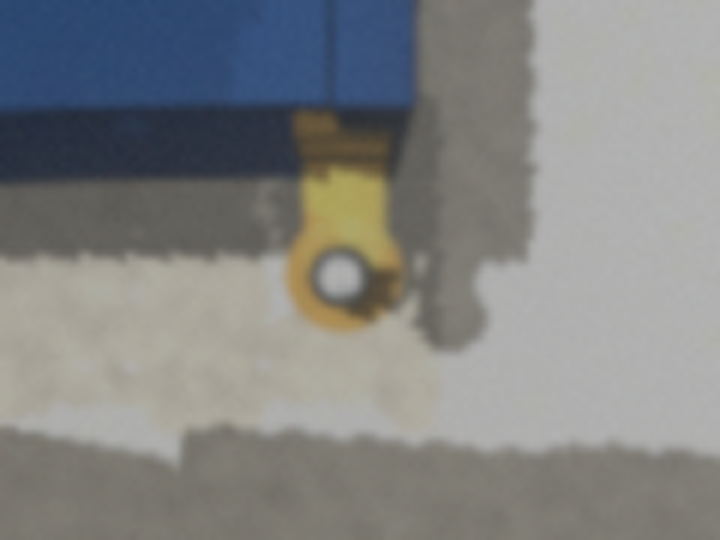

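```bash
python3 - <<'E'
from h import *
c=dict(np.load('w1.npz'))
f=lambda x,y:np.array([(x+.5)/6-.5+186,(y+.5)/6-.5+77])
p=wpix(c,f(341,274),176);k=wpix(c,f(416,103),212);l=wpix(c,f(0,108),212)
print('pin',p,'corner',k,'edge dir',np.degrees(np.arctan2(*(k-l)[1::-1])))
print('cab corner expected',C0-50*CX-82.5*CY,'pin in cab rel corner',(p-k)[:2]@CX-50,(p-k)[:2]@CY-82.5)
go([559,-228,340],100.6)
E
```

```text
pin [572.33229268 179.30051457 176.        ] corner [576.76673878 198.94083445 212.        ] edge dir 11.203450723285595
cab corner expected [579.0246924  198.66038295] pin in cab rel corner -68.4333396791385 -74.39947746086156
dtool [-328.14 -100.85  -36.39] tilt [-0.04 -0.01] yaw 101.68
turn about tool z 1.08 shift in axes after turn [-329.99  -94.65  -36.39]
```

Request:
jog_arm:
  motion:
    - [0,0,1.1,-55,-15.8,-36,40]
    - [0,0,0,-55,-15.8,0,40]
    - [0,0,0,-55,-15.8,0,40]
    - [0,0,0,-55,-15.8,0,40]
    - [0,0,0,-55,-15.8,0,40]
    - [0,0,0,-55,-15.8,0,40]
    - [0,0,0,0,0,0,40]
    - [0,0,0,0,0,0,40]

```text
t: 5.42
eef_pos: [560.3, -223.1, 336.9]
tcp_rot: [3.141, 0.0, 1.755]
ft_force: [-0.6, -0.1, -0.4]
opening: 0.418
grip_force: 0.0
```

```bash
python3 - <<'E'
from h import *
s=env.state();print(s['eef_pos'],s['tcp_rot'])
c=env.read_camera('wrist');np.savez('w2.npz',**c)
u,v=wproj(c,[559,-228,202]).round().astype(int);print(u,v)
D=np.radians(10.5);dy=np.array([np.cos(D),np.sin(D),0]);dx=np.array([dy[1],-dy[0],0]);ce=np.array([559,-228.2,202])
for a in(-84,-70,70):print(a,wproj(c,ce+dx*a))
im=c['color'];u0,v0=u-80,100;print(u0,v0);save(cv2.resize(im[v0:v0+220,u0:u0+160],None,fx=2.7,fy=2.7,interpolation=cv2.INTER_CUBIC),'w2.png')
E
```

```text
[ 560.32283714 -223.10958459  336.85102499] [3.14094998e+00 3.23999292e-05 1.75543668e+00]
247 214
-84 [246.88625353 108.16186804]
-70 [246.83749785 126.43051804]
70 [246.56895387 287.62705957]
167 100
```

View pics/w2.png

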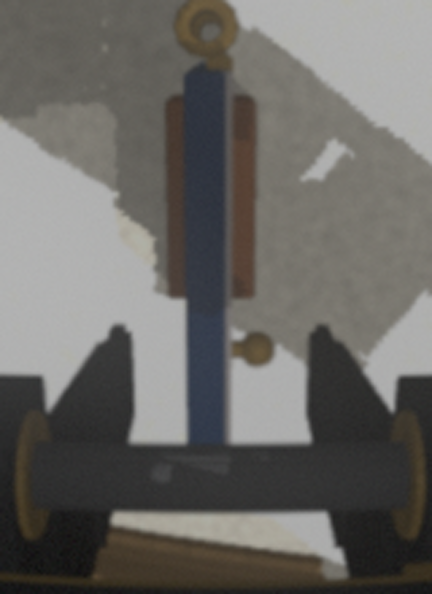

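```bash
python3 - <<'E'
from h import *
c=dict(np.load('w2.npz'))
f=lambda x,y:np.array([(x+.5)/2.7-.5+167,(y+.5)/2.7-.5+100])
sk=wpix(c,f(207.5,30),172);print('socket',sk)
a=wpix(c,f(207,75),202);b=wpix(c,f(208.5,438),202);print(a,b,'yaw',np.degrees(np.arctan2(*(b-a)[1::-1])))
g=a[:2]
d=(b-a)[:2]/np.linalg.norm((b-a)[:2]);print('door centre from socket',sk[:2]+84*d, 'lateral of line vs socket', np.cross(d,sk[:2]-a[:2]))
n=np.array([-d[1],d[0]]);print('hinge-edge',a, 'centre from edge',a[:2]+70*d)
go([*(sk[:2]+84*d),244],100.6)
E
```

```text
socket [ 541.02246373 -147.51512744  172.        ]
[ 543.78579238 -160.63684475  202.        ] [ 564.65663369 -271.38824312  202.        ] yaw -79.32790114242584
door centre from socket [ 556.57826359 -230.0621873 ] lateral of line vs socket -0.2855457955948686
hinge-edge [ 543.78579238 -160.63684475  202.        ] centre from edge [ 556.74895893 -229.4260613 ]
dtool [-6.48 -5.2  92.83] tilt [-0.03  0.  ] yaw 100.62
turn about tool z 0.02 shift in axes after turn [-6.48 -5.2  92.83]<stdin>:7: DeprecationWarning: Arrays of 2-dimensional vectors are deprecated. Use arrays of 3-dimensional vectors instead. (deprecated in NumPy 2.0)
```

Request:
jog_arm:
  motion:
    - [0,0,0,-5.5,-3.8,0,40]
    - [0,0,0,0,0,40,40]
    - [0,0,0,0,0,40,40]
    - [0,0,0,0,0,13,40]
    - [0,0,0,0,0,0,25]
    - [0,0,0,0,0,0,15]
    - [0,0,0,0,0,0,8]
    - [0,0,0,0,0,0,8]
    - [0,0,0,0,0,0,8]

```text
t: 6.6
eef_pos: [557.5, -230.8, 244.4]
tcp_rot: [3.141, 0.001, 1.754]
ft_force: [-1.3, -0.5, 5.3]
opening: 0.126
grip_force: 30.0
```

```bash
python3 - <<'E'
from h import *
s=env.state();print(s)
c=env.read_camera('wrist');np.savez('w3.npz',**c)
im=c['color'];save(cv2.resize(im[30:230,160:340],None,fx=3,fy=3,interpolation=cv2.INTER_CUBIC),'w3.png')
E
```

```text
{'t': 6.6, 'joints': array([-5.01856071e-01,  5.10437549e-01,  1.66793740e+00, -3.38165829e-04,
        9.62158553e-01, -6.85022099e-01]), 'qvel': array([ 0.00029624,  0.00130198,  0.00019685, -0.00077862, -0.0001529 ,
       -0.00125411]), 'tau': array([ 3.95536590e-01, -5.66248763e+01, -2.26045060e+01,  3.79217556e-01,
       -5.90990670e-01,  7.68410275e-03]), 'eef_pos': array([ 557.45501374, -230.77637773,  244.41655854]), 'tcp_rot': array([3.14094812e+00, 8.85108963e-04, 1.75415527e+00]), 'ft_force': array([-1.30240451, -0.53912379,  5.28968172]), 'moment': array([-0.12165646,  0.65617849,  0.04375653]), 'grip_force': 29.99712109565735, 'opening': 0.12638199458047228}
```

View pics/w3.png

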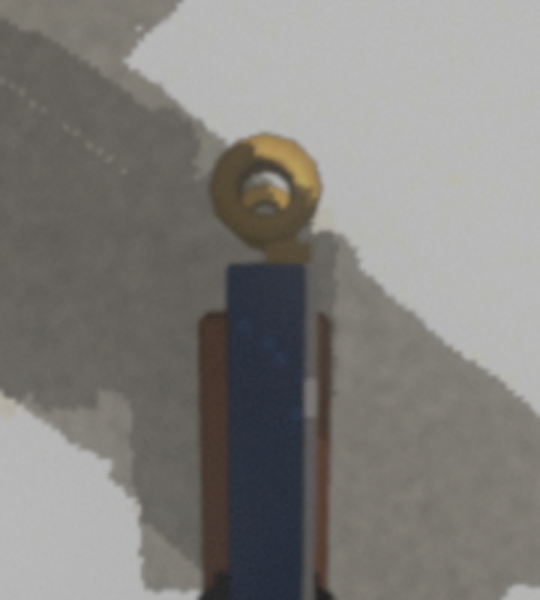

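Request:
jog_arm:
  motion:
    - [0,0,0,0,0,-10,8]
    - [0,0,0,0,0,-20,8]
    - [0,0,0,0,0,-20,8]
    - [0,0,0,0,0,-10,8]
    - [0,0,0,0,0,0,8]
    - [0,0,0,0,0,0,8]

```text
t: 7.4
eef_pos: [557.3, -230.5, 302.6]
tcp_rot: [-3.141, -0.001, 1.754]
ft_force: [0.2, -0.2, -2.9]
opening: 0.121
grip_force: 30.0
```

```bash
python3 - <<'E'
from h import *
s=env.state();R,p=tool(s);print(p,s['tcp_rot'],s['ft_force'],s['moment'],s['opening'])
c=env.read_camera('wrist');np.savez('w4.npz',**c)
c3=dict(np.load('w3.npz'))
f=lambda x,y:np.array([(x+.5)/3-.5+160,(y+.5)/3-.5+30])
sk=wpix(c3,f(266,189),172);print('sock w3',sk,'tool',R.T@(sk-[557.455,-230.776,244.417]))
# same pixel patch match in w4 to see shift of the socket
g=lambda c:cv2.cvtColor(c['color'],cv2.COLOR_RGB2GRAY)
t=g(c3)[72:116,228:270];r=cv2.matchTemplate(g(c)[62:126,218:280],t,cv2.TM_CCOEFF_NORMED);print(cv2.minMaxLoc(r))
T=np.linalg.inv(c['world_to_cam']);print((R.T@(T[:3,3]-p)).round(2))
pin=np.array([572.33,179.30]);o=(R.T@(sk-[557.455,-230.776,244.417]))
for yaw in(100.6,101.2):
    a=np.radians(yaw);X=np.array([np.cos(a),np.sin(a)]);Y=np.array([X[1],-X[0]])
    tg=pin-o[0]*X-o[1]*Y;print(yaw,tg);go([*tg,p[2]],yaw)
E
```

```text
[ 557.26493892 -230.49458531  302.6047272 ] [-3.14074059e+00 -8.32120791e-04  1.75402542e+00] [ 0.22352144 -0.17013564 -2.90305545] [-0.10479129  0.01072054 -0.00949519] 0.121345302421979
sock w3 [ 540.70623963 -146.45237797  172.        ] tool [85.90351127 -1.04239609 72.48942169]
(0.26399531960487366, 0.9537055492401123, (0, 20), (10, 10))
[ 72.42  -1.21 -92.93]
100.6 [589.15667488  95.05415233]
dtool [3.1433e+02 9.0680e+01 1.2000e-01] tilt [ 0.06 -0.05] yaw 100.5
turn about tool z -0.1 shift in axes after turn [3.1416e+02 9.1240e+01 1.2000e-01]
101.2 [590.0379566   95.23497689]
dtool [3.1434e+02 9.1580e+01 1.2000e-01] tilt [ 0.06 -0.05] yaw 100.5
turn about tool z -0.7 shift in axes after turn [3.132e+02 9.542e+01 1.200e-01]
```

Request:
jog_arm:
  motion:
    - [0,0,0,30,9,0,8]
    - [0,0,0,50,14.5,0,8]
    - [0,0,0,55,16,0,8]
    - [0,0,0,55,16,0,8]
    - [0,0,0,55,16,0,8]
    - [0,0,0,40,11.5,0,8]
    - [0,0,0,29,8,0,8]
    - [0,0,0,0,0,0,8]
    - [0,0,0,0,0,0,8]
    - [0,0,0,0,0,0,8]

```text
t: 8.7
eef_pos: [589.7, 93.8, 303.2]
tcp_rot: [-3.141, 0.0, 1.753]
ft_force: [-0.9, -0.3, -2.5]
opening: 0.126
grip_force: 30.0
```

```bash
python3 - <<'E'
from h import *
s=env.state();R,p=tool(s);print(p,s['tcp_rot'],s['ft_force'],s['opening'])
c=env.read_camera('wrist');np.savez('w5.npz',**c)
print(wproj(c,[572.33,179.3,176]))
im=c['color'];save(cv2.resize(im[50:140,190:310],None,fx=6,fy=6,interpolation=cv2.INTER_CUBIC),'w5.png')
E
```

```text
[589.72765544  93.78138506 303.17828926] [-3.14123477e+00  8.51749139e-06  1.75292183e+00] [-0.90006815 -0.25297144 -2.50520179] 0.12584754810792648
[247.69758554  97.05355419]
```

View pics/w5.png

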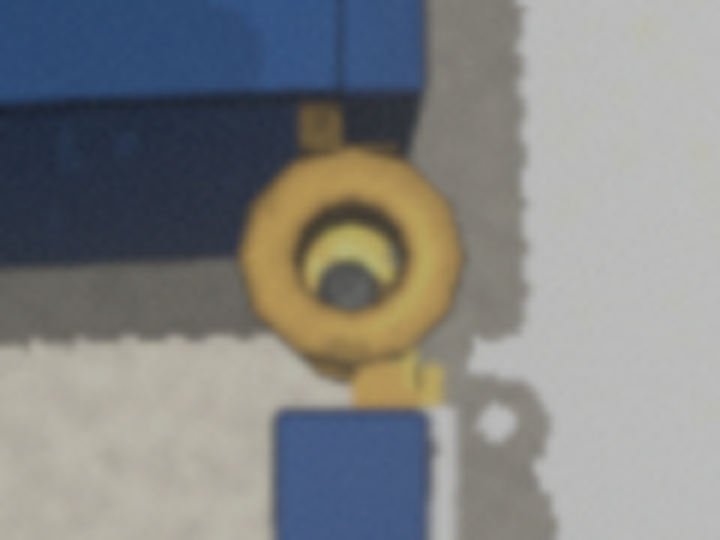

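```bash
python3 - <<'E'
from h import *
c=dict(np.load('w5.npz'))
f=lambda x,y:np.array([(x+.5)/6-.5+190,(y+.5)/6-.5+50])
R,p=tool()
pin=wpix(c,f(348,285),176);
for xy in((351,258),(352,256)):
    sk=wpix(c,f(*xy),230.8);print(pin,sk,'pin-socket tool',R.T@(pin-sk))
T=np.linalg.inv(c['world_to_cam']);print((R.T@(T[:3,3]-p)).round(2),(R.T@T[:3,:3]).round(3))
E
```

```text
[572.25220442 179.26304771 176.        ] [572.86134038 178.18234466 230.8       ] pin-socket tool [ 1.17262406 -0.39364    54.80008181]
[572.25220442 179.26304771 176.        ] [572.91683699 178.38246783 230.8       ] pin-socket tool [ 0.9858544  -0.48444885 54.80009633]
[ 72.41  -1.22 -92.85] [[ 0.002  0.965  0.26 ]
 [ 1.    -0.002 -0.   ]
 [ 0.     0.26  -0.965]]
```

Request:
jog_arm:
  motion:
    - [0,0,0,1.1,-0.4,10,8]
    - [0,0,0,0,0,10,8]
    - [0,0,0,0,0,8,8]
    - [0,0,0,0,0,0,8]
    - [0,0,0,0,0,0,8]
    - [0,0,0,0,0,0,8]

```text
t: 9.5
eef_pos: [589.2, 95.8, 275.7]
tcp_rot: [3.141, 0.0, 1.754]
ft_force: [0.2, -0.2, -2.7]
opening: 0.123
grip_force: 30.0
```

```bash
python3 - <<'E'
from h import *
s=env.state();R,p=tool(s);print(p,s['tcp_rot'],s['ft_force'],s['moment'],s['opening'])
c=env.read_camera('wrist');np.savez('w6.npz',**c)
im=c['color'];save(cv2.resize(im[65:125,210:290],None,fx=9,fy=9,interpolation=cv2.INTER_CUBIC),'w6.png')
E
```

```text
[589.22073804  95.76560517 275.6633196 ] [3.14101431e+00 1.12617404e-05 1.75408060e+00] [ 0.24014935 -0.17477336 -2.66699423] [-0.14845578  0.05136662  0.07196901] 0.12257265649965453
```

View pics/w6.png

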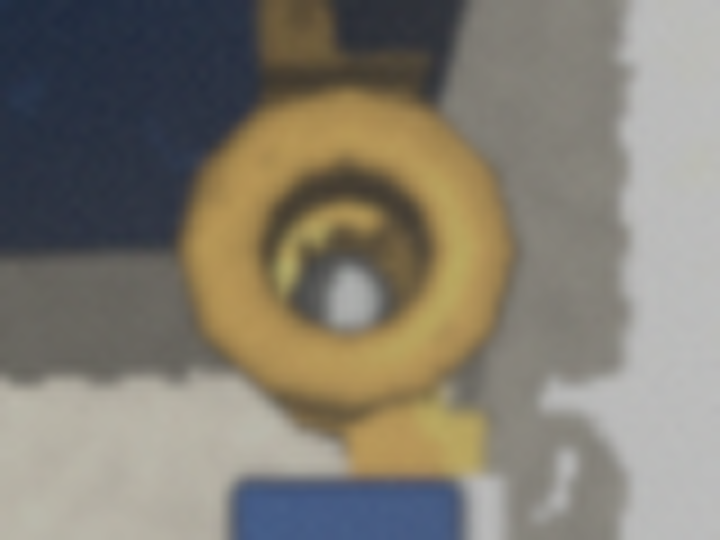

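```bash
python3 - <<'E'
from h import *
c=dict(np.load('w6.npz'));f=lambda x,y:np.array([(x+.5)/9-.5+210,(y+.5)/9-.5+65])
R,p=tool();zt=p[2]-72.42+0
for xy in((349,250),(348,252)):
    pin=wpix(c,f(350,297),176);sk=wpix(c,f(*xy),zt);print(pin,sk,zt,R.T@(pin-sk))
E
```

```text
[572.75299239 179.23263214 176.        ] [572.44529131 180.32559198 203.23426768] 203.23426767997637 [-1.13044843  0.08639911 27.2343386 ]
[572.75299239 179.23263214 176.        ] [572.40843555 180.19206955 203.23426768] 203.23426767997637 [-1.00587812  0.14696992 27.23437506]
```

Request:
jog_arm:
  motion:
    - [0,0,0,-0.9,0.1,0,8]
    - [0,0,0,0,0,0,8]
    - [0,0,0,0,0,2,8]
    - [0,0,0,0,0,2,8]
    - [0,0,0,0,0,1,8]
    - [0,0,0,0,0,1,8]
    - [0,0,0,0,0,0,8]
    - [0,0,0,0,0,0,8]

```text
t: 10.55
eef_pos: [589.4, 94.9, 269.4]
tcp_rot: [3.142, -0.0, 1.754]
ft_force: [0.4, -0.6, -2.1]
opening: 0.121
grip_force: 30.0
```

Request:
jog_arm:
  motion:
    - [0,0,0,0,0,1,8]
    - [0,0,0,0,0,1,8]
    - [0,0,0,0,0,0.5,8]
    - [0,0,0,0,0,0,8]

```text
t: 11.05
eef_pos: [589.4, 94.9, 266.8]
tcp_rot: [-3.142, -0.0, 1.754]
ft_force: [0.1, -0.4, -2.4]
opening: 0.123
grip_force: 30.0
```

```bash
python3 - <<'E'
from h import *
s=env.state();print(s['eef_pos'],s['tcp_rot'],s['ft_force'],s['moment'])
E
```

```text
[589.37329316  94.88980712 266.79224848] [-3.14150981e+00 -7.49232509e-05  1.75409974e+00] [ 0.09472343 -0.39644238 -2.44274898] [-0.10893474  0.0503187   0.02349848]
```

Request:
jog_arm:
  motion:
    - [0,0,0,0,0,1,8]
    - [0,0,0,0,0,1,8]
    - [0,0,0,0,0,1,8]
    - [0,0,0,0,0,1,8]
    - [0,0,0,0,0,0,8]

```text
t: 11.68
eef_pos: [589.4, 94.9, 262.8]
tcp_rot: [-3.142, -0.0, 1.754]
ft_force: [0.2, -0.0, -3.4]
opening: 0.124
grip_force: 30.0
```

Request:
jog_arm:
  motion:
    - [0,0,0,0,0,2,8]
    - [0,0,0,0,0,2,8]
    - [0,0,0,0,0,2,8]
    - [0,0,0,0,0,2,8]
    - [0,0,0,0,0,0,8]

```text
t: 12.3
eef_pos: [589.4, 94.9, 254.7]
tcp_rot: [-3.141, -0.0, 1.754]
ft_force: [-0.9, 0.2, -3.5]
opening: 0.127
grip_force: 30.0
```

Request:
jog_arm:
  motion:
    - [0,0,0,0,0,2,8]
    - [0,0,0,0,0,2,8]
    - [0,0,0,0,0,2,8]
    - [0,0,0,0,0,1,8]
    - [0,0,0,0,0,0,8]

```text
t: 12.92
eef_pos: [589.4, 94.9, 247.8]
tcp_rot: [-3.142, -0.0, 1.754]
ft_force: [-0.0, 0.2, -2.9]
opening: 0.129
grip_force: 30.0
```

Request:
jog_arm:
  motion:
    - [0,0,0,0,0,1,8]
    - [0,0,0,0,0,1,8]
    - [0,0,0,0,0,0.7,8]
    - [0,0,0,0,0,0,8]

```text
t: 13.42
eef_pos: [589.4, 94.9, 245.1]
tcp_rot: [-3.142, -0.0, 1.754]
ft_force: [0.5, 0.2, -2.4]
opening: 0.127
grip_force: 30.0
```

Request:
jog_arm:
  motion:
    - [0,0,0,0,0,0.4,8]
    - [0,0,0,0,0,0,8]

```text
t: 13.68
eef_pos: [589.4, 94.9, 244.8]
tcp_rot: [3.142, -0.0, 1.754]
ft_force: [0.3, -0.5, -3.8]
opening: 0.126
grip_force: 30.0
```

Request:
jog_arm:
  motion:
    - [0,0,0,0,0,0.4,8]
    - [0,0,0,0,0,0,8]

```text
t: 13.92
eef_pos: [589.4, 94.9, 244.4]
tcp_rot: [3.141, -0.0, 1.754]
ft_force: [-0.4, 0.1, -2.8]
opening: 0.125
grip_force: 30.0
```

Request:
jog_arm:
  motion:
    - [0,0,0,0,0,0.3,8]
    - [0,0,0,0,0,0,8]

```text
t: 14.18
eef_pos: [589.5, 94.9, 244.3]
tcp_rot: [3.141, -0.0, 1.754]
ft_force: [-0.2, -1.5, 0.4]
opening: 0.123
grip_force: 30.0
```

Request:
jog_arm:
  motion:
    - [0,0,0,0,0,0,14]
    - [0,0,0,0,0,0,24]
    - [0,0,0,0,0,0,24]
    - [0,0,0,0,0,0,24]

```text
t: 14.68
eef_pos: [589.4, 94.9, 244.1]
tcp_rot: [3.142, -0.0, 1.754]
ft_force: [0.2, -1.2, 0.2]
opening: 0.255
grip_force: 0.0
```

```bash
python3 - <<'E'
from h import *
s=env.state();print(s['eef_pos'],s['ft_force'],s['opening'])
c=env.read_camera('wrist');np.savez('w7.npz',**c)
a=cv2.resize(c['color'][50:230,160:340],(540,540))
d=env.read_camera('scene');np.savez('s7.npz',**d);u,v=map(int,proj(d,[580,120,110]))
b=cv2.resize(d['color'][v-65:v+65,u-30:u+32],(258,540));save(np.hstack([a,b]),'w7.png')
W=cloud(d);P=W[v-70:v+70,u-60:u+60].reshape(-1,3);P=P[(P[:,1]<160)&(P[:,1]>20)&(P[:,0]>540)&(P[:,0]<640)&(P[:,2]<202)];print('lowest/top z of door',np.percentile(P[P[:,2]>5][:,2],[1,50,99]))
E
```

```text
[589.40014205  94.86320254 244.06489641] [ 0.24905001 -1.16925164  0.19184284] 0.25480081469571175
lowest/top z of door [ 14.41129764 112.7543996  200.51179908]
```

View pics/w7.png

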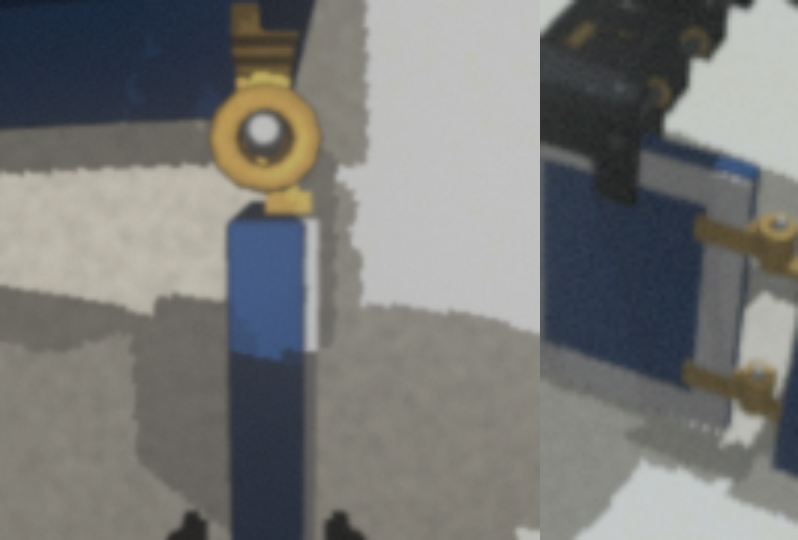

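The left panel shows the pin tip (265, 130) standing proud in the upper bore. The right panel shows both tubes seated on their brackets at (775, 240) and (755, 390), with the door free between the open fingers. Next I swing the door with the fingers loosely straddling it.

Request:
jog_arm:
  motion:
    - [0,0,3,0.1,-4.4,0,24]
    - [0,0,5,0.3,-7.4,0,24]
    - [0,0,5,0.3,-7.4,0,24]
    - [0,0,5,0.3,-7.4,0,24]
    - [0,0,5,0.3,-7.4,0,24]
    - [0,0,0,0,0,0,24]
    - [0,0,0,0,0,0,24]

```text
t: 15.65
eef_pos: [555.9, 95.3, 244.1]
tcp_rot: [3.141, -0.0, 1.354]
ft_force: [1.1, 0.1, -0.7]
opening: 0.254
grip_force: 0.0
```

```bash
python3 - <<'E'
from h import *
s=env.state();R,p=tool(s);print(p,np.degrees(s['tcp_rot'][2]),s['ft_force'])
print('pin in tool',R.T@(np.array([572.5,179.25,p[2]])-p))
E
```

```text
[555.86886443  95.34191876 244.13745059] 77.60656763392579 [ 1.11974203  0.12079381 -0.65967182]
pin in tool [ 8.55221912e+01 -1.76506114e+00  1.18072297e-02]
```

Request:
jog_arm:
  motion:
    - [0,0,4,0.2,-5.9,0,24]
    - [0,0,5,0.3,-7.4,0,24]
    - [0,0,5,0.3,-7.4,0,24]
    - [0,0,5,0.3,-7.4,0,24]
    - [0,0,5,0.3,-7.4,0,24]
    - [0,0,5,0.3,-7.4,0,24]
    - [0,0,5,0.3,-7.4,0,24]
    - [0,0,4,0.2,-5.9,0,24]
    - [0,0,0,0,0,0,24]
    - [0,0,0,0,0,0,24]

```text
t: 16.9
eef_pos: [508.7, 124.0, 244.0]
tcp_rot: [3.142, -0.0, 0.691]
ft_force: [0.0, 0.0, 0.7]
opening: 0.25
grip_force: 0.0
```

```bash
python3 - <<'E'
from h import *
s=env.state();R,p=tool(s);print(p,np.degrees(s['tcp_rot'][2]),s['ft_force'],s['joints'].round(2))
print('pin in tool',R.T@(np.array([572.5,179.25,p[2]])-p))
E
```

```text
[508.71178656 124.00037891 244.04830268] 39.619286603578104 [0.00409461 0.03935728 0.70141563] [0.11 0.41 1.86 0.   0.87 0.99]
pin in tool [ 8.43677337e+01 -1.88202933e+00  1.69588736e-02]
```

Request:
jog_arm:
  motion:
    - [0,0,0,0,0,-25,24]
    - [0,0,0,0,0,-40,24]
    - [0,0,0,0,0,0,24]
    - [0,0,0,0,0,0,24]

```text
t: 17.4
eef_pos: [508.3, 123.9, 308.5]
tcp_rot: [-3.141, 0.0, 0.69]
ft_force: [0.1, -0.1, 0.2]
opening: 0.252
grip_force: 0.0
```

```bash
cat >> h.py <<'E'
PIN=np.array([572.5,179.25])
def doorangle():
    d=env.read_camera('side');P=cloud(d).reshape(-1,3);P=P[~np.isnan(P[:,0])]
    q=P[(P[:,2]>193)&(P[:,2]<206)]-[*PIN,0];r=np.hypot(q[:,0],q[:,1]);q=q[(r>16)&(r<160)]
    c=tocab(q+[*PIN,0]);q=q[c[:,0]<-53]
    a=np.degrees(np.arctan2(q[:,1],q[:,0]));return d,len(q),np.percentile(a%360,[5,25,50,75,95]).round(1)
E
python3 - <<'E'
from h import *
s=env.state();R,p=tool(s);print(p,s['ft_force'])
d,n,a=doorangle();print(n,a,'shut would be 191')
a=cv2.resize(d['color'][70:230,130:330],(640,512));save(a,'d8.png')
E
```

```text
[508.26735045 123.9165617  308.47892223] [ 0.06177576 -0.06588176  0.17954624]
198 [221.9 225.5 228.4 231.8 242.8] shut would be 191
```

View pics/d8.png

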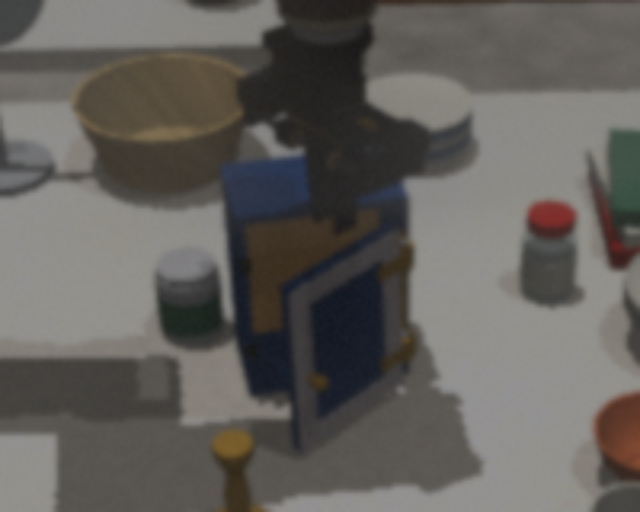

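Request:
jog_arm:
  motion:
    - [0,0,0,-12,19,0,10]
    - [0,0,0,-13,19,0,0]
    - [0,0,0,0,0,20,0]
    - [0,0,0,0,0,38,0]
    - [0,0,0,0,0,0,0]
    - [0,0,0,0,0,0,0]

```text
t: 18.2
eef_pos: [513.6, 78.9, 251.6]
tcp_rot: [-3.141, 0.0, 0.69]
ft_force: [-0.5, 0.2, 0.8]
opening: 0.003
grip_force: 0.0
```

```bash
python3 - <<'E'
from h import *
s=env.state();R,p=tool(s);print(p,np.degrees(s['tcp_rot'][2]),s['ft_force'],s['opening'])
print('pin in tool',R.T@(np.array([*PIN,p[2]])-p))
E
```

```text
[513.60132147  78.91078958 251.55791168] 39.51130294895449 [-0.53511033  0.21283847  0.84031825] 0.0030626489256576203
pin in tool [ 1.09279136e+02 -3.99384775e+01  4.44075833e-03]
```

Request:
jog_arm:
  motion:
    - [0,0,5,-3.1,-9.7,0,0]
    - [0,0,5,-3.1,-9.7,0,0]
    - [0,0,5,-3.1,-9.7,0,0]
    - [0,0,5,-3.1,-9.7,0,0]
    - [0,0,5,-3.1,-9.7,0,0]
    - [0,0,4.5,-2.8,-8.8,0,0]
    - [0,0,0,0,0,0,0]
    - [0,0,0,0,0,0,0]

```text
t: 19.2
eef_pos: [471.7, 120.9, 251.7]
tcp_rot: [3.142, -0.001, 0.176]
ft_force: [-0.6, -0.3, -0.6]
opening: 0.004
grip_force: 0.0
```

```bash
python3 - <<'E'
from h import *
s=env.state();R,p=tool(s);print(p,np.degrees(s['tcp_rot'][2]),s['ft_force'],s['opening'])
print('pin in tool',R.T@(np.array([*PIN,p[2]])-p))
print(doorangle()[1:])
E
```

```text
[471.66421697 120.91321893 251.74022224] 10.109540744068829 [-0.55120963 -0.32300854 -0.64117626] 0.004347053222463351
pin in tool [109.51000193 -39.73128106   0.14123028]
(100, array([194.9, 203.1, 207.9, 214.7, 220.9]))
```

Request:
jog_arm:
  motion:
    - [0,0,0,0,-3,0,0]
    - [0,0,0,0,-3,0,0]
    - [0,0,0,0,-3,0,0]
    - [0,0,0,0,-3,0,0]
    - [0,0,0,0,-2,0,0]
    - [0,0,0,0,-2,0,0]
    - [0,0,0,0,-1,0,0]
    - [0,0,0,0,0,0,0]
    - [0,0,0,0,0,0,0]

```text
t: 20.38
eef_pos: [468.4, 137.7, 251.1]
tcp_rot: [-3.142, -0.0, 0.174]
ft_force: [0.4, -0.2, -0.3]
opening: 0.003
grip_force: 0.1
```

Request:
jog_arm:
  motion:
    - [0,0,0,0,-1,0,0]
    - [0,0,0,0,-1,0,0]
    - [0,0,0,0,0,0,0]

```text
t: 20.75
eef_pos: [468.0, 139.8, 251.1]
tcp_rot: [-3.142, -0.0, 0.175]
ft_force: [-0.5, -0.1, -1.1]
opening: 0.005
grip_force: 0.1
```

```bash
python3 - <<'E'
from h import *
s=env.state();R,p=tool(s);print(p,s['ft_force'])
print('pin in tool',R.T@(np.array([*PIN,p[2]])-p),doorangle()[1:])
E
```

```text
[468.00318394 139.78427802 251.07872602] [-0.53499794 -0.05369551 -1.1183867 ]
pin in tool [ 1.09763090e+02 -2.07169429e+01  1.41063841e-02] (116, array([188.4, 194.4, 199.4, 206.1, 220. ]))
```

Request:
jog_arm:
  motion:
    - [0,0,0,0,-1,0,0]
    - [0,0,0,0,-1,0,0]
    - [0,0,0,0,0,0,0]

```text
t: 21.18
eef_pos: [467.6, 141.8, 251.1]
tcp_rot: [-3.141, -0.0, 0.175]
ft_force: [0.3, -0.8, 0.8]
opening: 0.003
grip_force: 0.1
```

Request:
jog_arm:
  motion:
    - [0,0,0,0,-0.7,0,0]
    - [0,0,0,0,-0.7,0,0]
    - [0,0,0,0,0,0,0]

```text
t: 21.55
eef_pos: [467.4, 143.1, 251.1]
tcp_rot: [-3.141, -0.0, 0.175]
ft_force: [0.2, -0.2, 0.1]
opening: 0.006
grip_force: 0.1
```

Request:
jog_arm:
  motion:
    - [0,0,0,0,-0.7,0,0]
    - [0,0,0,0,-0.7,0,0]
    - [0,0,0,0,0,0,0]

```text
t: 21.92
eef_pos: [467.2, 144.5, 251.1]
tcp_rot: [-3.142, -0.0, 0.175]
ft_force: [0.4, 0.3, -0.8]
opening: 0.001
grip_force: 0.1
```

Request:
jog_arm:
  motion:
    - [0,0,0,0,-0.7,0,0]
    - [0,0,0,0,0,0,0]

```text
t: 22.18
eef_pos: [467.0, 145.2, 251.1]
tcp_rot: [-3.141, -0.0, 0.175]
ft_force: [-0.0, -0.2, 0.4]
opening: 0.011
grip_force: 0.1
```

Request:
jog_arm:
  motion:
    - [0,0,0,0,-0.7,0,0]
    - [0,0,0,0,-0.7,0,0]
    - [0,0,0,0,0,0,0]

```text
t: 22.55
eef_pos: [466.8, 146.4, 251.1]
tcp_rot: [3.141, 0.0, 0.175]
ft_force: [-0.5, -1.9, 0.1]
opening: 0.004
grip_force: 0.9
```

Request:
jog_arm:
  motion:
    - [0,0,0,0,-0.7,0,0]
    - [0,0,0,0,-0.7,0,0]
    - [0,0,0,0,0,0,0]

```text
t: 22.92
eef_pos: [466.7, 147.0, 251.1]
tcp_rot: [3.14, 0.0, 0.175]
ft_force: [0.5, -11.5, 0.2]
opening: 0.003
grip_force: 5.8
```

```bash
python3 - <<'E'
from h import *
s=env.state();R,p=tool(s);print(p,s['ft_force'])
d=env.read_camera('side');W=cloud(d);P=tocab(W).reshape(-1,3);P=P[(P[:,2]>60)&(P[:,2]<160)&(P[:,0]<-35)&(P[:,0]>-130)]
for y in range(-70,90,15):
    q=P[abs(P[:,1]-y)<5];print(y,len(q),np.percentile(q[:,0],[10,50,90]).round(1) if len(q) else '')
E
```

```text
[466.74328067 146.95180356 251.07713018] [  0.47702791 -11.47838041   0.20194687]
-70 57 [-78.2 -54.9 -45.6]
-55 88 [-80.8 -77.3 -74.3]
-40 91 [-78.9 -75.7 -71.8]
-25 86 [-77.7 -73.9 -71.6]
-10 84 [-77.1 -73.7 -70.9]
5 85 [-77.7 -73.4 -70.1]
20 89 [-78.2 -74.  -70.7]
35 85 [-76.6 -73.1 -68.9]
50 85 [-75.9 -73.1 -70. ]
65 94 [-89.8 -74.6 -71.7]
80 85 [-76.5 -56.  -42.4]
```

Request:
jog_arm:
  motion:
    - [0,0,0,0,0.7,0,0]
    - [0,0,0,0,0.7,0,0]
    - [0,0,0,0,1,0,0]
    - [0,0,0,0,4,0,0]
    - [0,0,0,0,15,0,0]
    - [0,0,0,0,30,0,0]
    - [0,0,0,0,20,-50,0]
    - [0,0,0,0,0,-60,0]
    - [0,0,0,0,0,0,0]
    - [0,0,0,0,0,0,0]

```text
t: 24.22
eef_pos: [478.6, 77.0, 360.6]
tcp_rot: [-3.141, 0.0, 0.174]
ft_force: [0.3, 0.7, -0.5]
opening: 0.004
grip_force: 0.0
```

```bash
python3 - <<'E'
from h import *
s=env.state();R,p=tool(s);print(p,s['ft_force'])
d=env.read_camera('side');W=cloud(d);P=tocab(W).reshape(-1,3);P=P[(P[:,2]>60)&(P[:,2]<160)&(P[:,0]<-35)&(P[:,0]>-130)]
print([np.median(P[abs(P[:,1]-y)<5][:,0]).round(1) for y in range(-55,70,15)])
e=env.read_camera('scene')
save(np.hstack([cv2.resize(d['color'][90:210,150:310],(400,300)),cv2.resize(e['color'][130:280,270:470],(400,300))]),'end.png')
for n in('scene','side'):
    for t in ['mug','bowl','jam_jar','candlestick','tea_tin','vase','sugar_cup']:
        r=env.recognise(n,t)[:1];print(n,t,r[0]['location'] if r else '')
E
```

```text
[478.64111821  77.02537164 360.61534792] [ 0.30271471  0.67312196 -0.49455091]
[np.float64(-78.4), np.float64(-77.3), np.float64(-76.1), np.float64(-77.0), np.float64(-77.4), np.float64(-78.6), np.float64(-78.7), np.float64(-78.9), np.float64(-81.9)]
scene mug [160.5, 230.7]
scene bowl [189.6, 271.6]
scene jam_jar [337.2, 330.6]
scene candlestick [271.2, 183.2]
scene tea_tin [383.6, 210.2]
scene vase [122.5, 205.3]
scene sugar_cup [221.0, 149.9]
side mug [327.7, 238.1]
side bowl [334.2, 204.9]
side jam_jar [299.6, 149.4]
side candlestick [204.0, 232.2]
side tea_tin [186.6, 163.4]
side vase 
side sugar_cup [184.4, 295.4]
```

View pics/end.png

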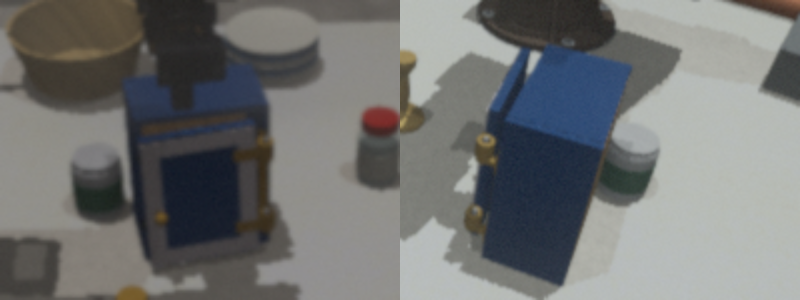

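The picture shows the door sprung back a few millimetres off the stops: the free edge is ajar at (520, 60) in the right half. I will close it again with less push and ease off slowly.

Request:
jog_arm:
  motion:
    - [0,0,0,0,0,60,0]
    - [0,0,0,0,-20,50,0]
    - [0,0,0,0,-25,0,0]
    - [0,0,0,0,-8,0,0]
    - [0,0,0,0,-3,0,0]
    - [0,0,0,0,-2,0,0]
    - [0,0,0,0,-2,0,0]
    - [0,0,0,0,-1,0,0]
    - [0,0,0,0,-1,0,0]
    - [0,0,0,0,0,0,0]

```text
t: 26.28
eef_pos: [468.2, 138.6, 251.1]
tcp_rot: [-3.142, -0.0, 0.174]
ft_force: [1.1, 0.3, 0.3]
opening: 0.003
grip_force: 0.0
```

Request:
jog_arm:
  motion:
    - [0,0,0,0,-1,0,0]
    - [0,0,0,0,-1,0,0]
    - [0,0,0,0,-1,0,0]
    - [0,0,0,0,-1,0,0]
    - [0,0,0,0,0,0,0]

```text
t: 26.9
eef_pos: [467.5, 142.6, 251.1]
tcp_rot: [-3.141, -0.0, 0.175]
ft_force: [0.1, -0.1, 0.3]
opening: 0.006
grip_force: 0.1
```

Request:
jog_arm:
  motion:
    - [0,0,0,0,-0.7,0,0]
    - [0,0,0,0,-0.7,0,0]
    - [0,0,0,0,-0.5,0,0]
    - [0,0,0,0,-0.5,0,0]
    - [0,0,0,0,-0.3,0,0]
    - [0,0,0,0,-0.3,0,0]
    - [0,0,0,0,0,0,0]
    - [0,0,0,0,0,0,0]

```text
t: 27.9
eef_pos: [467.0, 145.5, 251.1]
tcp_rot: [-3.142, -0.0, 0.175]
ft_force: [-0.6, 0.2, -0.9]
opening: 0.001
grip_force: 0.1
```

Request:
jog_arm:
  motion:
    - [0,0,0,0,-0.3,0,0]
    - [0,0,0,0,-0.3,0,0]
    - [0,0,0,0,0,0,0]
    - [0,0,0,0,0,0,0]

```text
t: 28.4
eef_pos: [466.9, 146.1, 251.1]
tcp_rot: [-3.141, -0.0, 0.175]
ft_force: [0.7, -0.3, -0.2]
opening: 0.006
grip_force: 0.1
```

Request:
jog_arm:
  motion:
    - [0,0,0,0,-0.3,0,0]
    - [0,0,0,0,0,0,0]
    - [0,0,0,0,0,0,0]

```text
t: 28.78
eef_pos: [466.8, 146.3, 251.1]
tcp_rot: [3.142, -0.0, 0.175]
ft_force: [-0.2, -1.2, 0.2]
opening: 0.007
grip_force: 0.9
```

Request:
jog_arm:
  motion:
    - [0,0,0,0,-0.2,0,0]
    - [0,0,0,0,0,0,0]
    - [0,0,0,0,0,0,0]

```text
t: 29.15
eef_pos: [466.8, 146.5, 251.1]
tcp_rot: [3.141, -0.0, 0.174]
ft_force: [-0.5, -4.4, -0.1]
opening: 0.003
grip_force: 2.3
```

Request:
jog_arm:
  motion:
    - [0,0,0,0,0.1,0,0]
    - [0,0,0,0,0,0,0]
    - [0,0,0,0,0.1,0,0]
    - [0,0,0,0,0,0,0]
    - [0,0,0,0,0.1,0,0]
    - [0,0,0,0,0,0,0]
    - [0,0,0,0,0.1,0,0]
    - [0,0,0,0,0,0,0]
    - [0,0,0,0,0.1,0,0]
    - [0,0,0,0,0,0,0]

```text
t: 30.4
eef_pos: [466.8, 146.2, 251.1]
tcp_rot: [-3.141, -0.0, 0.174]
ft_force: [-0.4, -0.6, -0.0]
opening: 0.004
grip_force: 0.2
```

Request:
jog_arm:
  motion:
    - [0,0,0,0,0.1,0,0]
    - [0,0,0,0,0.1,0,0]
    - [0,0,0,0,0.1,0,0]
    - [0,0,0,0,0.2,0,0]
    - [0,0,0,0,0.2,0,0]
    - [0,0,0,0,0.4,0,0]
    - [0,0,0,0,0.6,0,0]
    - [0,0,0,0,1,0,0]
    - [0,0,0,0,1,0,0]
    - [0,0,0,0,0,0,0]

```text
t: 31.65
eef_pos: [467.6, 142.4, 251.1]
tcp_rot: [-3.141, -0.0, 0.174]
ft_force: [-1.2, -0.7, 0.1]
opening: 0.006
grip_force: 0.0
```

```bash
cat >> h.py <<'E'
def face():
    d=env.read_camera('side');P=tocab(cloud(d)).reshape(-1,3);P=P[(P[:,2]>60)&(P[:,2]<160)&(P[:,0]<-60)&(P[:,0]>-110)&(abs(P[:,1])<60)]
    k=np.polyfit(P[:,1],P[:,0],1)
    for _ in range(5): m=abs(np.polyval(k,P[:,1])-P[:,0])<5;k=np.polyfit(P[m,1],P[m,0],1)
    return 'slope deg',np.degrees(k[0]).round(2),'at -60,60',np.polyval(k,[-60,60]).round(1)
E
python3 - <<'E'
from h import *
s=env.state();print(s['eef_pos'],s['ft_force'],s['grip_force'])
for _ in range(2): print(face())
E
```

```text
[467.56306449 142.39406367 251.07959683] [-1.18422703 -0.69633335  0.09830767] 0.0
('slope deg', np.float64(1.27), 'at -60,60', array([-75.8, -73.2]))
('slope deg', np.float64(1.22), 'at -60,60', array([-75.9, -73.4]))
```

Request:
jog_arm:
  motion:
    - [0,0,0,0,3,0,0]
    - [0,0,0,0,15,0,0]
    - [0,0,0,0,30,0,0]
    - [0,0,0,0,20,-50,0]
    - [0,0,0,0,0,-60,0]
    - [0,0,0,0,0,0,0]
    - [0,0,0,0,0,0,0]

```text
t: 32.62
eef_pos: [479.0, 74.9, 360.6]
tcp_rot: [-3.142, 0.0, 0.174]
ft_force: [-1.0, 1.0, -1.1]
opening: 0.003
grip_force: 0.0
```

```bash
python3 - <<'E'
from h import *
print(face());a=face();print(a)
if abs(a[1]-1.25)<.6: print(env.job_done())
E
```

```text
('slope deg', np.float64(1.21), 'at -60,60', array([-75.7, -73.2]))
('slope deg', np.float64(1.03), 'at -60,60', array([-75.6, -73.4]))
the job is handed in; nothing more can be done
None
```

The door is hung on both pins, swung shut against its rubber stops and released, and I handed the job in at about 33 s; after my first push it sprung back a few millimetres, so I re-closed it more gently and it measured still shut at hand-in.

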